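# Put the lid back in the worktop waste chute

### The job

Close the waste chute in the steel worktop with its round white lid. Slide the lid over the opening and, slowly at the last, let its leading edge tip down into the recess while its trailing edge is still up - it must not be shot in so that it drops flat all at once - then bring the trailing edge down until the lid lies level, fully home and flush with the worktop. Leave the bowl, the palette knife and the sprinkle jar where they are.

Things in the scene. Friction and masses are not known exactly. Their poses are not given: they have to be found in the camera images.
- lid: Chute lid: plain flat white plastic disc, 160 mm diameter, 15 mm thick, about 0.3 kg, no handle; two 12 mm finger holes near one edge, too small for a gripper's finger. It starts lying flat on the worktop beside the chute, to its left or right, clear of the opening. Origin: centre of its underside; z is the disc's axis, pointing up.
- chute_seat (a point): Waste chute in the worktop, no raised rim: a round recess 164 mm across and 15 mm deep, ending on a flat ring ledge 32 mm wide that carries the lid; inside it the open throat, 100 mm across and over 150 mm deep. This point: on the chute's axis, level with the ledge, 15 mm below the worktop; the lid's origin meets it when the lid is home, its top then flush. z up.
- bench: Steel bench, worktop level at height 0. Origin: on the chute's axis at the worktop; place and angle vary. Pushed slowly (under 50 mm/s) over the chute, the lid tips when its centre is 20-25 mm short of the axis: leading edge on the ledge, trailing edge up to 20 mm above the worktop. Pushed on to the far wall, it settles or needs a press on its trailing edge; pushed faster it may drop in flat.
- bowl: Steel prep bowl, 104 mm across, 50 mm high, on the other side of the chute from the lid, clear of the opening. Origin: centre of its underside. To be left alone.
- palette_knife: Palette knife, 275 mm long, 30 mm wide: round-ended steel blade and a black handle 16 mm thick, lying flat on the worktop beyond the chute. Origin: near its middle, on the worktop. To be left alone.
- sprinkle_jar: Closed jar of sprinkles, 64 mm in diameter, 85 mm high, standing beyond the chute. Origin: centre of its underside. To be left alone.
Not all that is in view belongs to the job. What is meant by the lid is not green or red, and is the larger of those in its own colour.

How it is judged (in metres and radians):
On the way:
1. edge first: one edge of the lid is down in the recess, the other still up (lid tilted over 2 degrees, centre within 30 mm of the chute's axis and below its height on the worktop) (angle between lid's own z axis and vertical above 0.035 rad and horizontal distance between lid and chute_seat below 0.03 m and z of lid in the frame of chute_seat below 0.0125 m), for 0.05 s.
At the end, for the whole second after the job is handed in: The lid lies at rest in the recess, its underside on the ledge within 2 mm, level within about 1 degree and centred within 5 mm; the bowl, the palette knife and the jar are within 30 mm of where they were (horizontal distance between lid and chute_seat below 0.005 m and z of lid in the frame of chute_seat between -0.002 and 0.002 m and angle between lid's own z axis and vertical below 0.02 rad and linear speed of lid below 0.01 m/s and distance of each of bowl, palette_knife, sprinkle_jar from where it was at the start of the episode below 0.03 m); the robot touches nothing.
It fails at once if the bowl, the palette knife or the jar is moved by more than 30 mm (distance of any of bowl, palette_knife, sprinkle_jar from where it was at the start of the episode above 0.03 m).
It also fails if it takes over 64 s, if anything falls off the work surface, if the arm or the gripper's body presses on something with over 40 N, if the wrist force passes 120 N, or if a joint passes its speed limit or range.

### The arm

A 6-joint arm with a two-finger parallel gripper is mounted at the origin on the work surface. World frame = base frame: x ahead of the robot, y to its left, z up, the work surface at z = 0. Lengths are in m, angles in degrees, forces in N, time in s.
With the tool pointing down it reaches from about 0.325 to 0.775 m from the base axis. Payload 5.5 kg.
Tool frame: the origin (TCP) lies at the centre of the arm's flange, where the gripper is bolted on; the fingertips stand 182 mm ahead of it and the grasp point (between the pads) lies 163 mm ahead of it; z points along the fingers, y is the direction in which the jaws open and shut (so a half turn about z gives the same grasp; the last joint's range is limited). The gripper opens to 88 mm and grips with 3 to 60 N. Pads are 20 mm wide; open, the fingers measure 115 mm over their backs; the gripper's body (75 mm by 178 mm) begins 61 mm behind the grasp point.
Start: joints at [69.517, 5.22, 70.514, -0, 104.267, -3.249], TCP at [0.178, 0.573, 0.405] pointing down, gripper open.
Joint ranges: [-164.24, 164.24], [-49.07, 125.15], [9.68, 141.18], [-86.29, 266.29], [3.28, 154.24], [-151.56, 151.56]. Speed limits (degrees/s): [147.25, 147.25, 172.46, 180, 180, 180].

### API

Orientations are given as [roll, pitch, yaw] about the fixed x, y, z axes, in that order (R = Rz(yaw) Ry(pitch) Rx(roll)).
In Python, from station import r gives the robot as it stands. The module is installed in compiled form; this text tells all that it offers. Calls block until the motion is done:
- r.reach(position, orientation): joint-space move of the TCP to a pose.
- r.servo_line(position, rotation=None, speed=0.15): straight line of the TCP; rotation=None keeps the orientation; speed is the mean speed in m/s.
- r.move_joints(angles): joint-space move.
- r.let_go() and r.grab(squeeze=None): open the fingers fully, or close them until they stop; squeeze is the grip in N (None keeps the last).
- r.wait(seconds).
- r.inverse_kinematics(position, orientation): joint angles nearest the present ones, or None.
- r.sense(): the state.
- r.snapshot(name): name is "scene" or "top" or "wrist"; returns a dict with "frame" (420x560x3 uint8, red, green, blue), "fx", "fy", "cx", "cy" (pixels), "R" (3x3) and "t" (3): a world point X has camera coordinates R X + t. Camera axes: x right, y down, z forward; pixel columns grow to the right and rows downward; lengths in m; the calibration is good to about 2 mm. A picture is of the moment at which its call begins. There is no depth.
A pose or a line that the arm cannot do raises r.IKError and nothing moves.
- r.hand_in(): hands the job in, once; it reports no verdict.
The state is a dict: "clock": time; "joints": joint angles; "joint_vel": joint speeds; "joint_torque": joint torques, N m; "tcp_pos": TCP position; "orientation": TCP orientation; "contact_force": force on the tool from outside, world axes, zero at the start; "torque": the same for the moment, N m; "opening": finger opening in m.
Only numpy, scipy, OpenCV 4.12 (cv2) and the standard library are available. Lean on these libraries where they do the work, as an engineer would, in place of code of your own. Each camera call takes 0.05 s, during which the arm holds its last target. There are 200 camera calls.

## Working session

There is one attempt and no reset: what is moved stays moved. The work goes in short steps, each a Python script; the robot and the scene stay as the last script left them, time stands still between calls to the robot, and variables do not carry over. Pictures are saved under pics/ and viewed, about 8 in all and at most 12, crops included, and the job is handed in when it is done.

```bash
mkdir -p pics
cat > h.py <<'E'
import numpy as np, cv2
from station import r
def ray(s,u,v,z=0.0):
    R=np.array(s["R"]);t=np.array(s["t"]);c=-R.T@t
    d=R.T@np.array([(u-s["cx"])/s["fx"],(v-s["cy"])/s["fy"],1]);return c+d*(z-c[2])/d[2]
def save(n,im): cv2.imwrite(n,cv2.cvtColor(im,cv2.COLOR_RGB2BGR))
E
python3 - <<'E'
from h import *
for n in("top","scene"):
    s=r.snapshot(n);save(f"pics/{n}0.png",s["frame"]);print(n,s["fx"],s["cx"],s["cy"],-np.array(s["R"]).T@s["t"],[ray(s,u,v).round(3) for u,v in((0,0),(559,0),(0,419),(559,419))])
print(r.sense())
E
```

```text
top 406.80410937611714 275.89644184960406 215.4466172015848 [ 0.54110988 -0.05793905  0.93154246] [array([1.11 , 0.642, 0.   ]), array([ 1.13, -0.69,  0.  ]), array([0.131, 0.569, 0.   ]), array([ 0.175, -0.671,  0.   ])]
scene 495.7028601700995 279.73963564496813 207.9944469366308 [ 1.36686755 -0.30570556  0.62889146] [array([-1.528, -0.829,  0.   ]), array([-0.789,  1.925,  0.   ]), array([ 0.898, -0.545,  0.   ]), array([1.125, 0.181, 0.   ])]
{'clock': 0.1, 'joints': array([ 6.95164343e+01,  5.25799314e+00,  7.05750691e+01, -1.04715215e-03,
        1.04265982e+02, -3.24818403e+00]), 'joint_vel': array([ 0.06013364, -0.00840326, -0.1052709 ,  0.0640566 ,  0.0305554 ,
        0.0374849 ]), 'joint_torque': array([ 1.46943821e-03, -4.47857738e+01, -4.07570457e+01,  7.00226217e-02,
        2.83788104e-02, -1.16178157e-04]), 'tcp_pos': array([0.17779597, 0.57310447, 0.40362717]), 'orientation': array([-1.79901058e+02, -4.59826797e-03,  1.62764357e+02]), 'contact_force': array([ 1.17377326,  0.33104084, -0.45703004]), 'torque': array([ 0.02426056, -0.00589654, -0.03892979]), 'opening': 0.08763317050116654}
```

View pics/top0.png

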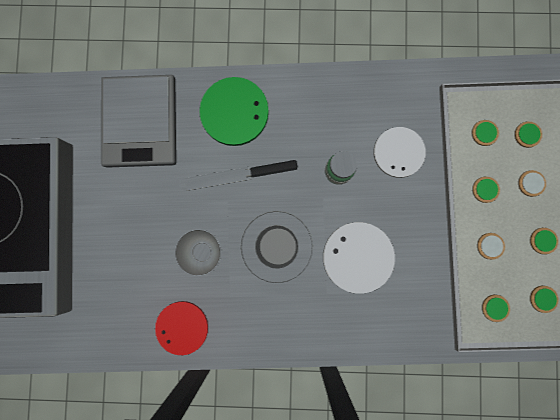

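View pics/scene0.png

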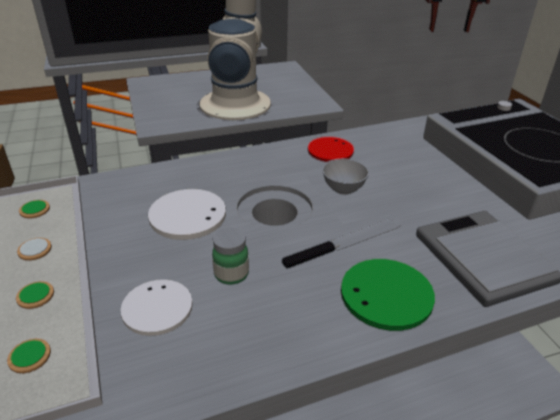

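The discs in the top view are white large (359,258), white small (400,152), green (234,111) and red (182,328). The large white one, beside the chute at (277,247), fits: it is neither green nor red, and it is the larger of the two whites. Next I measure the positions and confirm with a crop.

```bash
cat >> h.py <<'E'
def lidfit(s,near=None,z=0.015):
    f=s["frame"].astype(int);m=((f.min(2)>175)&(f.max(2)-f.min(2)<25)).astype(np.uint8)
    cs=cv2.findContours(m,cv2.RETR_EXTERNAL,cv2.CHAIN_APPROX_NONE)[0];out=[]
    for c in cs:
        if cv2.contourArea(c)<800: continue
        P=np.array([ray(s,u,v,z)[:2] for u,v in cv2.convexHull(c)[:,0].astype(float)],np.float32)
        (x,y),ax,_=cv2.fitEllipse(P);out.append((round(x,4),round(y,4),np.round(ax,4),cv2.boundingRect(c)))
    return out
E
python3 - <<'E'
from h import *
for n in("top","scene"):
    s=r.snapshot(n);print(n,lidfit(s))
    if n=="top":
        f=s["frame"];g=cv2.cvtColor(f,cv2.COLOR_RGB2GRAY)
        w=f[185:335,160:410]
        save("pics/crop1.png",cv2.resize(w,None,fx=3,fy=3,interpolation=cv2.INTER_CUBIC))
        # recess rim: radial gradient about (277,247), 164mm -> ~36px
        pts=[]
        for a in np.arange(0,360,4)*np.pi/180:
            rr=np.arange(30,41,.25);mx=np.float32(277+rr*np.cos(a))[None];my=np.float32(247+rr*np.sin(a))[None]
            p=cv2.remap(cv2.GaussianBlur(g,(0,0),.6),mx,my,cv2.INTER_LINEAR)[0].astype(float)
            d=np.median(p)-p;k=d.argmax()
            if d[k]>15: pts.append(ray(s,mx[0,k],my[0,k])[:2])
        print(len(pts))
        P=np.float32(pts);(x,y),ax,_=cv2.fitEllipse(P);print("rim",x,y,ax)
        q=np.hypot(*(P-[x,y]).T);k=abs(q-np.median(q))<.003;print(k.sum(),cv2.fitEllipse(P[k]))
for n,u,v,z in(("bowl",198,252,.05),("jar",343,163,.085),("kn",298,165,.01)):
    s=r.snapshot("top");print(n,ray(s,u,v,z))
E
```

```text
top [(0.5156, -0.2266, array([0.1544, 0.1569]), (325, 223, 69, 70)), (0.7576, -0.3158, array([0.1111, 0.1137]), (375, 127, 50, 50))]
63
rim 0.534540057182312 -0.04111394286155701 (0.16103346645832062, 0.16162988543510437)
63 ((0.534540057182312, -0.04111394286155701), (0.16103346645832062, 0.16162988543510437), 52.91632080078125)
scene [(0.7632, -0.3197, array([0.1092, 0.1108]), (122, 281, 69, 50)), (0.5164, -0.2295, array([0.1508, 0.1528]), (149, 190, 75, 44))]
bowl [0.51823474 0.12701115 0.05      ]
jar [ 0.71349533 -0.17813076  0.085     ]
kn [ 0.72173482 -0.08619879  0.01      ]
```

View pics/crop1.png

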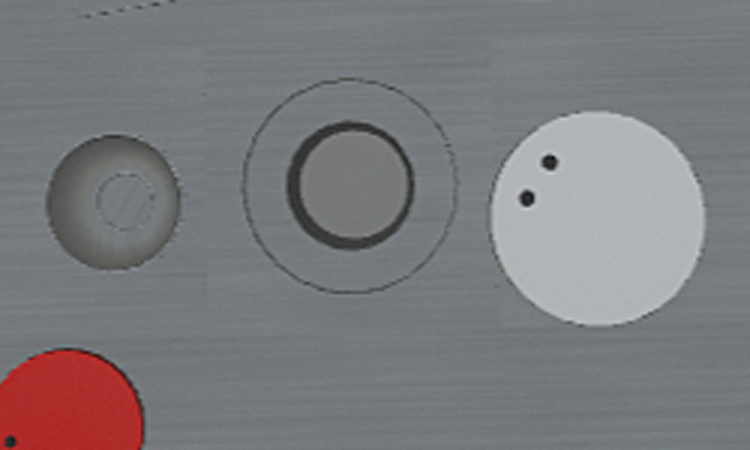

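The crop shows a plain white disc at crop (597,218) with two finger holes at (550,162) and (527,198). The recess ring is at (350,186), the bowl at (113,202). The measured lid is about 157 mm and the recess about 162 mm, and the two views agree on the lid to 3 mm. So this is the lid. I'll push with the two open fingers straddling its trailing side, so the disc stays nested between them.

```bash
cat >> h.py <<'E'
C=np.array([.5345,-.0411])
def st(): 
    s=r.sense();return s["clock"].__round__(2),s["tcp_pos"].round(4),s["contact_force"].round(1)
E
python3 - <<'E'
from h import *
L=np.array([.516,-.228]);d=(C-L);D=np.hypot(*d);d/=D;yaw=np.degrees(np.arctan2(d[1],d[0]));print(D,yaw)
o=[180,0,yaw];p=L-d*.100
r.reach([*p,.30],o);print(r.sense()["joints"].round(1),st())
r.servo_line([*p,.187],speed=.15);print(st())
q=C-d*(.0768+.045)       # lid centre 45 mm short
r.servo_line([*q,.187],speed=.04);print(st(),r.sense()["opening"])
s=r.snapshot("top");print(lidfit(s));save("pics/push1.png",s["frame"])
s=r.snapshot("scene");print(lidfit(s));save("pics/push1s.png",s["frame"])
save("pics/push1b.png",cv2.resize(s["frame"][120:320,100:400],None,fx=2.5,fy=2.5))
E
```

```text
0.1878133648066612 84.34708206478135
[-36.1   5.9  80.4   0.   93.7 -30.5] (3.72, array([ 0.5065, -0.3269,  0.3001]), array([-0.6, -0.4, -0. ]))
(4.62, array([ 0.5065, -0.3277,  0.1882]), array([ 0.2, -0. ,  0.3]))
(8.92, array([ 0.5225, -0.1624,  0.187 ]), array([-0.6, -0.9,  0.5])) 0.08802162707305256
[(0.5328, -0.0789, array([0.1378, 0.1587]), (262, 215, 58, 70)), (0.7575, -0.3159, array([0.111 , 0.1138]), (375, 127, 50, 50))]
[(0.7631, -0.3198, array([0.1112, 0.1117]), (122, 281, 69, 50)), (0.5326, -0.0832, array([0.1403, 0.156 ]), (227, 183, 64, 42))]
```

View pics/push1b.png

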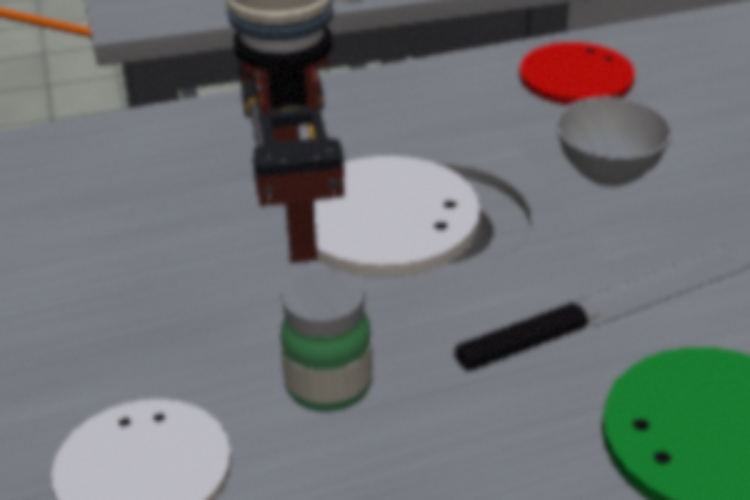

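View pics/push1.png

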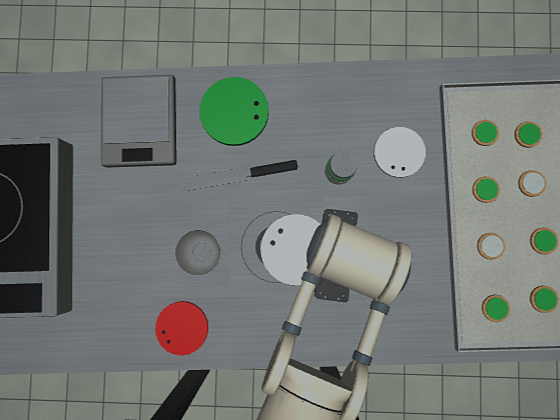

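The lid is nested between the fingers with its leading edge over the recess; everything else is in place. I'll go on slowly in steps past the tipping point.

Run:
```python
from h import *
d=C-np.array([.516,-.228]);d/=np.hypot(*d)
def lead():
    s=r.snapshot("top");f=s["frame"].astype(int);m=((f.min(2)>150)&(f.max(2)-f.min(2)<25)).astype(np.uint8);m[:,330:]=0;m[:200]=0;m[300:]=0
    v,u=np.nonzero(m);P=np.array([ray(s,a,b,.015)[:2] for a,b in zip(u,v)]);return ((P-C)@d).max()-.080
print("center est",lead())
for g in(.035,.027,.020,.014):
    q=C-d*(.0768+g);r.servo_line([*q,.187],speed=.015);print(g,st(),round(lead(),4))
s=r.snapshot("scene");save("pics/push2b.png",cv2.resize(s["frame"][120:320,100:400],None,fx=2.5,fy=2.5))
```

```text
center est -0.045438108566448455
0.035 (9.88, array([ 0.5235, -0.1522,  0.187 ]), array([-0.8, -0.4,  0.1])) -0.0346
0.027 (10.62, array([ 0.5243, -0.1442,  0.187 ]), array([ 0.4, -1.5,  0.5])) -0.027
0.02 (11.28, array([ 0.525 , -0.1373,  0.187 ]), array([-0.3, -1.3,  1.1])) -0.0203
0.014 (11.88, array([ 0.5256, -0.1313,  0.1871]), array([ 0.5, -2. ,  2.6])) -0.0138
```

View pics/push2b.png

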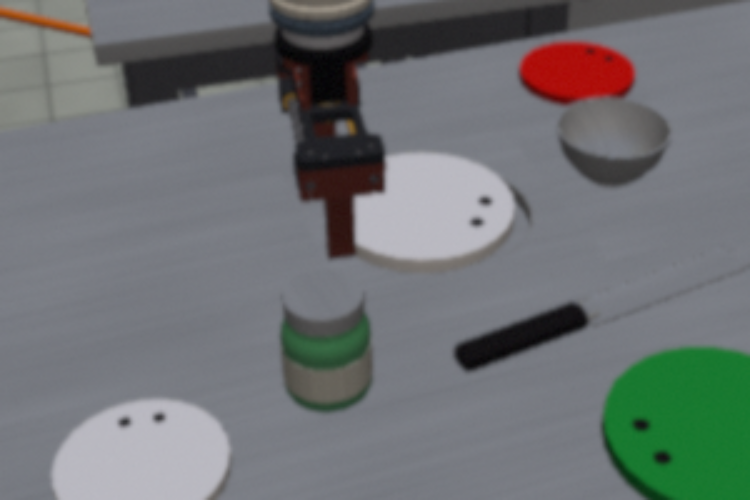

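The leading edge looks lowered into the recess with the trailing edge up by the fingers, so it has tipped. I'll push on to the far wall and watch the force.

Run:
```python
from h import *
d=C-np.array([.516,-.228]);d/=np.hypot(*d)
for g in(.010,.007,.004,.002,.0,-.001,-.002,-.003,-.004):
    q=C-d*(.0768+g);r.servo_line([*q,.187],speed=.012);x=st();print(g,x)
    if x[2][:2]@d<-10: break
s=r.snapshot("scene");print(lidfit(s));save("pics/push3b.png",cv2.resize(s["frame"][120:320,100:400],None,fx=2.5,fy=2.5))
```

```text
0.01 (12.47, array([ 0.526 , -0.1274,  0.1871]), array([-1.3, -2.9,  2.2]))
0.007 (12.87, array([ 0.5262, -0.1239,  0.1864]), array([ 1. , -0.7, -0.6]))
0.004 (13.27, array([ 0.5264, -0.1213,  0.1868]), array([ 0.5,  0.1, -0.7]))
0.002 (13.58, array([ 0.5267, -0.1194,  0.187 ]), array([-0.2,  0.3,  0.3]))
0.0 (13.9, array([ 0.5269, -0.1174,  0.187 ]), array([0.3, 0.2, 0.6]))
-0.001 (14.15, array([ 0.527 , -0.1165,  0.187 ]), array([ 0.3, -0.8,  0.1]))
-0.002 (14.4, array([ 0.5271, -0.1155,  0.187 ]), array([-0.1, -0.6,  0.1]))
-0.003 (14.65, array([ 0.5272, -0.1145,  0.187 ]), array([0.2, 0.7, 0.1]))
-0.004 (14.9, array([ 0.5273, -0.1135,  0.187 ]), array([-0.2,  0.2,  0.1]))
[(0.7632, -0.3198, array([0.111 , 0.1115]), (122, 281, 69, 50)), (0.5594, -0.0454, array([0.1306, 0.151 ]), (251, 187, 59, 41))]
```

View pics/push3b.png

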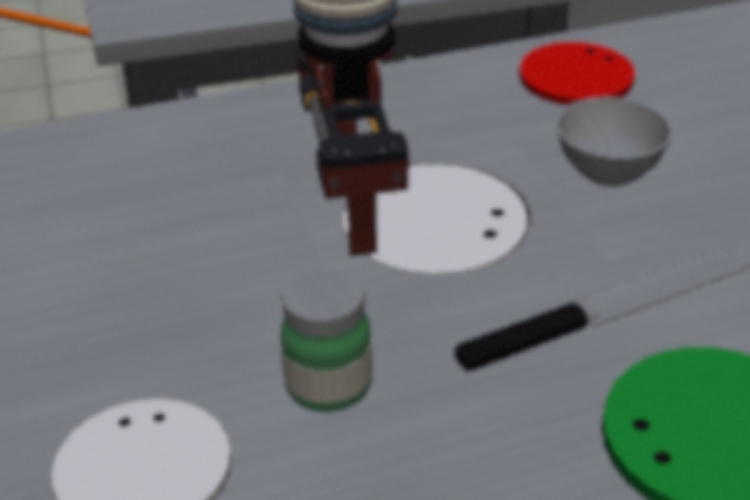

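The lid now appears settled, with no rim visible in front and no contact force. I'll lift clear, press gently on the trailing edge to be sure, then back off and check.

Run:
```python
from h import *
d=C-np.array([.516,-.228]);d/=np.hypot(*d);y=np.degrees(np.arctan2(d[1],d[0]))
p=r.sense()["tcp_pos"]
r.servo_line([p[0],p[1],.25],speed=.08);r.grab(5)
q=C-d*.066
r.servo_line([*q,.20],speed=.1);z0=st();print(z0)
for z in(.190,.187,.185,.184,.183,.182,.181,.180):
    r.servo_line([*q,z],speed=.015);x=st();print(z,x)
    if x[2][2]>6: break
r.servo_line([*q,.26],speed=.1)
r.reach([.45,-.40,.40],[180,0,y]);r.wait(.3)
for n in("top","scene"):
    s=r.snapshot(n);print(n,lidfit(s,z=0.0))
    f=s["frame"]; f=f[185:335,160:410] if n=="top" else f[120:320,100:400]
    save(f"pics/end_{n}.png",cv2.resize(f,None,fx=2.6,fy=2.6,interpolation=cv2.INTER_CUBIC))
print(st())
```

```text
(17.89, array([ 0.5281, -0.1068,  0.2002]), array([ 0.2, -0. ,  1. ]))
0.19 (18.71, array([ 0.528 , -0.1068,  0.19  ]), array([ 0.3, -0.3,  0.1]))
0.187 (19.06, array([ 0.5279, -0.1068,  0.1868]), array([-0.5, -0.4,  0.3]))
0.185 (19.34, array([ 0.5279, -0.1068,  0.1848]), array([ 0.8, -0. ,  0.3]))
0.184 (19.59, array([ 0.528 , -0.1068,  0.1839]), array([-0.6, -0.4, -0.2]))
0.183 (19.84, array([ 0.528 , -0.1068,  0.1829]), array([0.3, 0.8, 0.5]))
0.182 (20.09, array([ 0.5281, -0.1068,  0.1824]), array([-1.3,  0.6,  2.9]))
0.181 (20.34, array([ 0.5281, -0.1068,  0.1823]), array([-3.8,  0. ,  8.3]))
top [(0.5342, -0.0428, array([0.155 , 0.1569]), (243, 213, 68, 69)), (0.761, -0.3201, array([0.1129, 0.1154]), (375, 127, 50, 50))]
scene [(0.7483, -0.3201, array([0.1119, 0.1131]), (122, 281, 69, 49)), (0.5349, -0.0458, array([0.1491, 0.1523]), (238, 187, 71, 41))]
(22.95, array([ 0.4503, -0.3996,  0.3999]), array([-0.3, -1.6,  0.1]))
```

View pics/end_top.png

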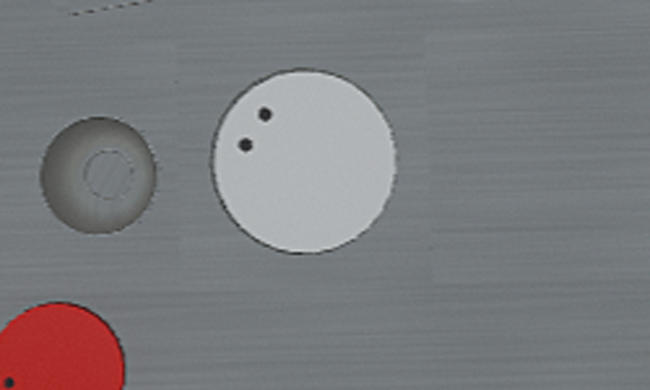

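View pics/end_scene.png

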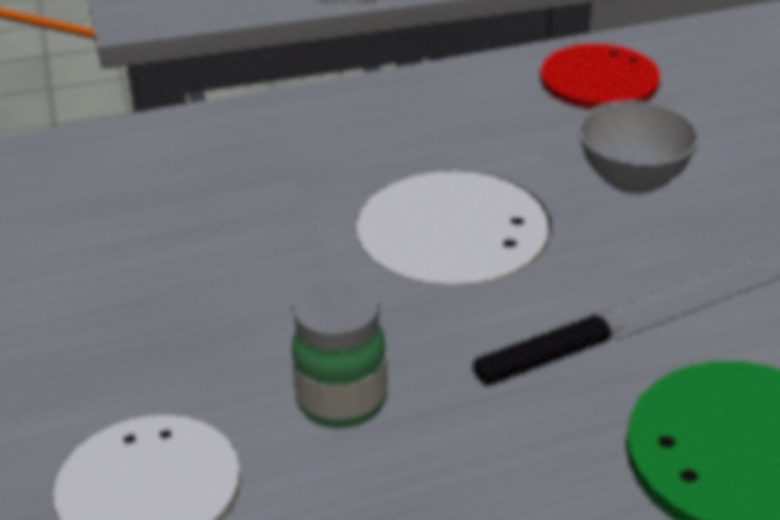

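The lid lies in the recess with a thin, even dark gap all round (top crop centre (304,161)). Its centre is 2 mm from the measured axis, and the press met it at worktop height, z≈0. The bowl, knife and jar have not moved and the arm is clear, so I'm handing in.

```bash
python3 -c "
from h import *
r.hand_in();print(st())"
```

```text
the job is handed in; nothing more can be done
the job is handed in; nothing more can be done
```

The lid is in the chute, flush with the worktop as far as my checks show, and I've handed the job in; no verdict is reported.

**What I did:** I picked out the larger white disc, nested it between the open fingers and pushed it to the chute at 40 mm/s. Over the opening I slowed to 12–15 mm/s. The picture at 14 mm short of the axis showed its leading edge apparently down in the recess and the trailing edge up; I judged that by eye and did not measure the tilt. It then dropped home as I pushed on. I pressed the trailing edge with about 8 N and backed the arm off.

**Last checks:**
- **Level and height:** the press met solid resistance with the fingertips at worktop height, so the trailing edge is flush. I did not press the leading side, but the gap round the lid looks even in the pictures.
- **Centring:** the top camera puts the lid about 2 mm from the chute's axis. The side camera puts it about 5 mm off, right at the limit. That camera read about 3 mm further off the same way before the move, and the recess leaves the lid only 2 mm of play.
- **Other objects:** the bowl, palette knife and jar look unmoved in the pictures.
- **Time:** the clock stood at about 23 s of the 64 s allowed.

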